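# Find the stamped food pan and push it onto the dispatch belt

## Robot

A 6-joint arm with a two-finger parallel gripper is mounted at the origin on the work surface. World frame = base frame: x ahead of the robot, y to its left, z up, the work surface at z = 0. Lengths are in m, angles in rad, forces in N, time in s.
With the tool pointing down it reaches from about 0.35 to 0.85 m from the base axis. Payload 8.1 kg.
Tool frame: the origin (TCP) lies at the very end of the fingers, on their centre line; the grasp point (between the pads) lies 19 mm behind it; z points along the fingers, y is the line along which they close (so a half turn about z gives the same grasp; the last joint's range is limited). The gripper opens to 93 mm and grips with 3 to 60 N. Pads are 15 mm wide; open, the fingers measure 128 mm over their backs; the gripper's body (75 mm by 188 mm) begins 65 mm behind the grasp point.
Start: joints at [-1.235, 0.13, 1.488, -0, 1.523, -0.085], TCP at [0.245, -0.548, 0.198] pointing down, gripper open.
Joint ranges: [-2.96, 2.96], [-0.89, 2.26], [0.02, 2.5], [-1.34, 4.48], [0, 2.73], [-2.66, 2.66]. Speed limits (rad/s): [2.39, 2.39, 2.79, 3.14, 3.14, 3.14].

## Interface

Orientations are given as a unit quaternion [w, x, y, z].
In Python, from rig import ctrl gives the robot as it stands.
- The arm moves only by the tool drive_tool, never from a script. Its argument "plan" is a list of rows, each a list of 7 numbers: the shift along the tool's x, y, z in m, then the turn, a rotation vector about the tool's x, y, z in rad, then the finger opening in m, from 0 to 0.093. A call has exactly 8 rows; each row shifts and turns the commanded pose from where the row before left it, along the tool's axes as they then stand; what a row does not reach is not made up. A row lasts 1/10 s, in which the tool goes at most 50 mm and 8.59 degrees, less where a joint would pass 70% of its speed; a pose out of reach is approached as far as the arm can. A call with a gripper value outside its range is refused whole. The fingers move at their own pace and stop on an object; the grip force is fixed at half the most. Time passes only in rows, so rows that do not move let the fingers close, or fill a call up. It gives the time, the measured TCP pose, the force, the opening and the grip force at its end, in the units of the state.
- ctrl.sense(): the state, without advancing time (a new reading comes with each control period).
- ctrl.snapshot(name): name is "scene" or "top" or "wrist"; returns a dict with "image" (400x640x3 uint8, blue, green, red), "depth" (400x640 float32, m along the optical axis (not along the pixel's ray), 0 where there is no reading), "camera_matrix" (3x3 intrinsics, pixels), "k1" (the pictures are not rectified: a ray, as slopes to the right and down, at radius r is drawn at 1 + k1 r^2 times it, then the intrinsics apply), "R" (3x3) and "t" (3): a world point X has camera coordinates R X + t. Camera axes: x right, y down, z forward; pixel columns grow to the right and rows downward; lengths in m; the calibration is good to about 2 mm. A picture is of the moment at which its call begins.
- ctrl.hand_in(): hands the job in; it is judged then, once.
The state is a dict: "time": time; "joint_pos": joint angles; "qvel": joint speeds; "joint_torque": joint torques, N m; "ee_pos": TCP position; "tcp_rot": TCP orientation; "ft_force": force on the tool from outside, world axes, zero at the start; "torque": the same for the moment, N m; "width": finger opening in m; "grip_force": force on a finger pad.
Only numpy, scipy, OpenCV 4.12 (cv2) and the standard library are available. Lean on these libraries where they do the work, as an engineer would, in place of code of your own. Each camera call takes 0.05 s, during which the arm holds its last target. There are 200 camera calls.

## Task

Two steel food pans that look alike are back from the wash, and only the one with the stamp underneath goes out again. Starting with the pan on the robot's left, tip each one back towards the robot by its rim until it lies on its long side and shows its underside, then set it flat again where it stood. Then push the stamped pan away from the robot until its whole base stands on the dispatch belt, long side along the belt; do not lift a pan off the table, and leave the other pan and everything else in their places.

Things in the scene. Friction and masses are not known exactly. Their poses are not given: they have to be found in the camera images.
- pan_a: plain steel food pan, open on top, 0.35 kg, on the left or the right; the two look alike. Rim 176 mm long (its y) by 108 mm (its x), 65 mm high; below it the body is 156 x 88 mm, upright 3 mm walls. A flat flange 4 mm thick sticks out 10 mm all round the top. Origin: centre of the underside; z up when it stands, -x faces the robot (within 0.2 rad), centre of mass 29 mm up
- pan_b: the other steel food pan, same shape, size, mass and axes as pan_a. Tipped back, a pan lies stably on near base edge and flange, z axis 81 degrees from upright, mouth to the robot, underside away, 105 mm high. Past about 57 degrees it goes over by itself; pushed back below that, by its upper rim, it drops onto its base
- pan_a_near (a point): middle of the long bottom edge of pan_a on the robot's side, 44 mm from its origin along its -x. The pan turns on this edge. It may slide if pulled by the wall alone; with the near flange pressed down (5 to 20 N) while drawn back and down around this edge it tips without sliding
- pan_a_far (a point): middle of the long bottom edge of pan_a away from the robot, 44 mm from its origin along its +x; it comes up as the pan is tipped back
- pan_b_near (a point): middle of the long bottom edge of pan_b on the robot's side, 44 mm from its origin along its -x
- pan_b_far (a point): middle of the long bottom edge of pan_b away from the robot, 44 mm from its origin along its +x; it comes up as the pan is tipped back
- stamp (a point): the stamp: a black inked ring 74 mm across (the line 13 mm wide) with a bar through it, on the middle of the underside of one of the two pans; the other pan is bare underneath. To the eye it shows only when that pan is tipped up
- belt: the dispatch belt, at a standstill: dark rubber, 200 mm wide, level with the table top (no step), running from side to side beyond the pans between two thin steel strips; 50 mm high end covers 570 mm either side of its middle. Origin: middle of the belt on the table; x across it, away from the robot, y along it to the left; fixed
- shaker: steel shaker, 48 mm wide, 83 mm high, standing between the two pans; origin under its centre
- bowl_1: brown lacquer soup bowl, 116 mm wide, 55 mm high, left of the pans; origin under its centre
- bowl_2: brown lacquer soup bowl, 116 mm wide, 55 mm high, on the left part of the belt; origin under its centre
- sauce: clear plastic bottle with a white cap, 54 mm wide, 150 mm high, right of the pans; origin under its centre
- beaker: steel beaker, 68 mm wide, 75 mm high, on the right part of the belt; origin under its centre
- spatula: spatula 240 mm long lying at the front right; origin under its middle, handle to its -x
- tin: closed metal tin, 72 mm wide, 85 mm high, at the front left; origin under its centre
Mind the look-alikes: they are no part of the job. What is shaped like the pan_a but orange or red is not meant.

How it is judged:
By the outcome, as a careful person would: the job done as asked, in the order asked, and still so for the second after the job is handed in, with the robot touching nothing.
It also fails if it takes over 70 s, if anything falls off the work surface, if the arm or the gripper's body presses on something with over 40 N, if the wrist force passes 120 N, or if a joint passes its speed limit or range.

## Working session

There is one attempt and no reset: what is moved stays moved. The work goes in short steps, Python scripts to look and compute and a tool call to move; the robot and the scene stay as the last step left them, time stands still between calls to the robot, and variables do not carry over. Pictures are saved under pics/ and viewed, at most 10 in all, crops included, and the job is handed in when it is done.

Besides the shell and the picture viewer there is one more tool, called after "Request:" as name([rows], argument=value, ...), one row to a line, values as JSON. drive_tool: Moves the arm, as the interface text tells. Its arguments: {"type":"object","properties":{"plan":{"type":"array","items":{"type":"array","items":{"type":"number"}}}},"required":["plan"]}

```bash
ls; mkdir -p pics; cat > h.py <<'E'
import numpy as np, cv2
from rig import ctrl
def world(s,u,v,z=None):
    K=s["camera_matrix"]; R=np.array(s["R"]); t=np.array(s["t"])
    p=cv2.undistortPoints(np.array([[[u,v]]],float),np.array(K,float),np.array([s["k1"],0,0,0],float))[0,0]
    d=R.T@np.array([p[0],p[1],1]); c=-R.T@t
    if z is None: return c+d*s["depth"][int(v),int(u)]
    return c+d*(z-c[2])/d[2]
def cloud(s):
    K=np.array(s["camera_matrix"],float); R=np.array(s["R"]); t=np.array(s["t"]); h,w=s["depth"].shape
    uv=np.stack(np.meshgrid(np.arange(w),np.arange(h)),-1).reshape(-1,1,2).astype(float)
    p=cv2.undistortPoints(uv,K,np.array([s["k1"],0,0,0],float)).reshape(h,w,2)
    P=np.dstack([p,np.ones((h,w))])*s["depth"][...,None]
    return (P-t)@R
E
python3 - <<'E'
from h import *
st=ctrl.sense(); print(st["time"],st["ee_pos"],st["tcp_rot"],st["ft_force"],st["width"])
for n in("scene","top"):
    s=ctrl.snapshot(n); cv2.imwrite(f"pics/{n}0.png",s["image"]); np.save(n+"0.npy",s,allow_pickle=True)
    print(n,-np.array(s["R"]).T@s["t"],(s["depth"]>0).mean())
E
```

```text
pics
0.0 [ 0.244883   -0.54707774  0.19708618] [-9.22805946e-04  9.77950967e-01  2.08832566e-01 -1.14975002e-04] [ 1.16351763  0.01147595 -0.30571363] 0.09307725518425591
scene [1.19225023 0.63035338 0.80293107] 0.99609765625
top [ 0.38450988 -0.01286683  1.23357049] 0.9959765625
```

View pics/scene0.png

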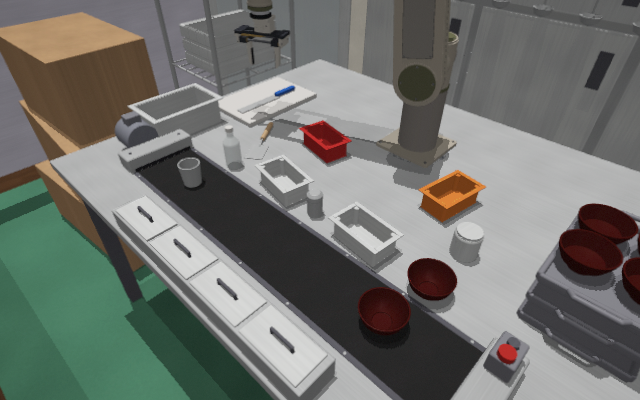

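View pics/top0.png

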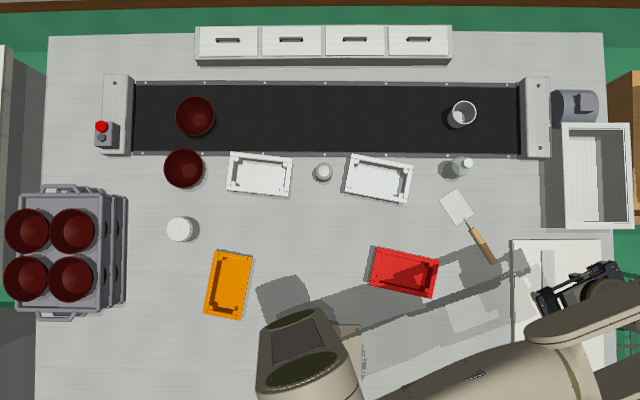

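The top view shows the left pan at about (259,174), the right pan at (378,178), the shaker between them at (323,172), and the belt at rows 80–155. The orange (228,285) and red (403,272) pans are decoys. Next I measure the real ones.

```bash
python3 - <<'E'
from h import *
s=np.load("top0.npy",allow_pickle=True).item(); P=cloud(s); 
for n,(u0,u1,v0,v1) in dict(L=(215,305,140,210),R=(333,423,140,215)).items():
    Q=P[v0:v1,u0:u1]; m=(Q[...,2]>.055)&(Q[...,2]<.075)
    q=Q[m]; r=cv2.minAreaRect(q[:,:2].astype(np.float32)); print(n,r,np.median(q[:,2]),m.sum()); print(cv2.boxPoints(r).round(4).tolist())
for n,(u0,u1,v0,v1) in dict(shaker=(308,338,155,187),bowl1=(160,209,145,192),sauce=(440,480,145,185),bowl2=(170,220,92,140),beaker=(440,480,95,132),tin=(160,200,210,245),red=(360,445,240,300),orange=(195,260,245,322)).items():
    q=P[v0:v1,u0:u1].reshape(-1,3); q=q[q[:,2]>.02]; print(n,q.min(0).round(3),q.max(0).round(3))
g=s["image"].mean(2)
for u in(230,300,330,420): 
    c=g[60:170,u]; d=np.where(c<60)[0]+60; print(u,world(s,u,d.min(),0).round(4),world(s,u,d.max(),0).round(4))
print(P[100:165:4,330].round(3).tolist())
w=cv2.resize(s["image"][130:220,205:435],None,fx=3.4,fy=3.4,interpolation=cv2.INTER_CUBIC); cv2.imwrite("pics/crop.png",w)
E
```

```text
L ((0.5338425636291504, 0.1801983118057251), (0.1779618263244629, 0.10858744382858276), 83.45244598388672) 0.06461632367456115 979
[[0.4697999954223633, 0.09799999743700027], [0.5776000022888184, 0.08560000360012054], [0.5978999733924866, 0.2624000012874603], [0.49000000953674316, 0.27480000257492065]]
R ((0.5210275053977966, -0.15353348851203918), (0.17696267366409302, 0.10904639959335327), 79.04150390625) 0.064358732596172 996
[[0.4507000148296356, -0.23000000417232513], [0.557699978351593, -0.2508000135421753], [0.5914000272750854, -0.07699999958276749], [0.48429998755455017, -0.056299999356269836]]
shaker [ 0.385 -0.024  0.021] [0.562 0.023 1.234]
bowl1 [ 0.385 -0.013  0.02 ] [0.607 0.453 1.234]
sauce [ 0.385 -0.397  0.021] [ 0.573 -0.013  1.234]
bowl2 [ 0.385 -0.013  0.02 ] [0.758 0.424 1.234]
beaker [ 0.385 -0.425  0.02 ] [ 0.737 -0.013  1.234]
tin [ 0.344 -0.013  0.021] [0.415 0.427 1.234]
red [ 0.191 -0.317  0.02 ] [ 0.385 -0.013  1.234]
orange [ 0.13  -0.013  0.02 ] [0.385 0.331 1.234]
230 [0.8065 0.2792 0.    ] [0.6103 0.2757 0.    ]
300 [0.8019 0.0699 0.    ] [0.6096 0.0691 0.    ]
330 [ 0.8014 -0.0191  0.    ] [ 0.6064 -0.019   0.    ]
420 [ 0.801  -0.2859  0.    ] [ 0.6032 -0.2824  0.    ]
[[0.757, -0.019, 0.005], [0.746, -0.019, 0.002], [0.736, -0.019, -0.003], [0.722, -0.019, 0.002], [0.71, -0.019, 0.002], [0.699, -0.019, -0.001], [0.687, -0.019, 0.001], [0.385, -0.013, 1.234], [0.385, -0.013, 1.234], [0.651, -0.019, 0.001], [0.639, -0.019, -0.0], [0.627, -0.019, 0.002], [0.614, -0.019, 0.008], [0.604, -0.019, -0.003], [0.592, -0.019, -0.0], [0.579, -0.019, 0.002], [0.569, -0.019, -0.009]]
```

View pics/crop.png

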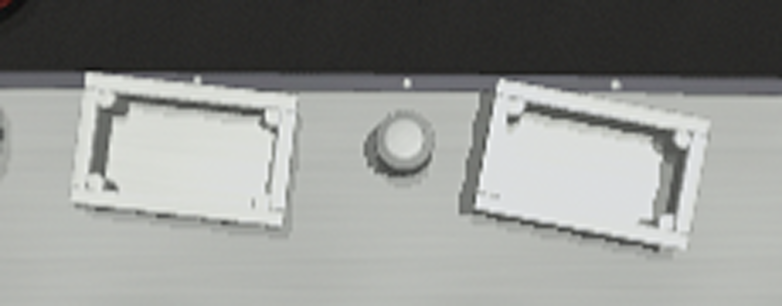

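The crop confirms it: both pans stand clear of the belt's near strip, with the shaker between them. My plan is to pinch each pan by its shaker-side short rim with the tool pre-leaned away from the robot, then rotate about the near base edge.

```bash
cat >> h.py <<'E'
from scipy.spatial.transform import Rotation as Ro
from scipy.linalg import expm,logm
PAN=dict(L=(0.534,0.180,-0.115),R=(0.521,-0.1535,-0.192))
def T(R,p): M=np.eye(4); M[:3,:3]=R; M[:3,3]=p; return M
def now():
    s=ctrl.sense(); w,x,y,z=s["tcp_rot"]; return T(Ro.from_quat([x,y,z,w]).as_matrix(),s["ee_pos"])
def pose(g,yaw,lean):
    """grasp point g, tool down with tool x at yaw, then turned by lean (rad) about tool y"""
    R=Ro.from_euler("z",yaw).as_matrix()@np.diag([1.,-1,-1])@Ro.from_euler("y",lean).as_matrix()
    return T(R,np.array(g)+.019*R[:,2])
def panpt(k,x,y,z):
    cx,cy,a=PAN[k]; return np.array([cx+x*np.cos(a)-y*np.sin(a),cy+x*np.sin(a)+y*np.cos(a),z])
def tipped(k,th,x,y,z):
    """pan point after tipping by th about near edge"""
    X=x+.044; return panpt(k,-.044+X*np.cos(th)-z*np.sin(th),y,X*np.sin(th)+z*np.cos(th))
def rows(A,B,n):
    M=expm(np.real(logm(np.linalg.inv(A)@B))/n); r=np.r_[M[:3,3],Ro.from_matrix(M[:3,:3]).as_rotvec()]
    print(n,"x",r.round(4).tolist(),"step",np.linalg.norm(r[:3]).round(3),np.degrees(np.linalg.norm(r[3:])).round(1)); return B
def st():
    s=ctrl.sense(); print("t",round(s["time"],2),"p",s["ee_pos"].round(4),"q",s["joint_pos"].round(3),"F",s["ft_force"].round(1),"w",s["width"].round(4),s["grip_force"])
E
python3 - <<'E'
from h import *
A=now(); k="L"; a=PAN[k][2]; l=-np.radians(25)
g=panpt(k,0,-.0815,.062); print(g)
up=pose(g+[0,0,.14],a,l)
B=rows(A,up,24)
C=rows(B,pose(g,a,l),8)
E
```

```text
[0.52464814 0.09903833 0.062     ]
24 x [0.0158, -0.025, -0.0023, 0.0048, -0.0177, 0.022] step 0.03 1.6
8 x [0.0074, -0.0, 0.0159, 0.0, 0.0, -0.0] step 0.018 0.0
```

Request:
drive_tool([
  [0.0158,-0.025,-0.0023,0.0048,-0.0177,0.022,0.03],
  [0.0158,-0.025,-0.0023,0.0048,-0.0177,0.022,0.03],
  [0.0158,-0.025,-0.0023,0.0048,-0.0177,0.022,0.03],
  [0.0158,-0.025,-0.0023,0.0048,-0.0177,0.022,0.03],
  [0.0158,-0.025,-0.0023,0.0048,-0.0177,0.022,0.03],
  [0.0158,-0.025,-0.0023,0.0048,-0.0177,0.022,0.03],
  [0.0158,-0.025,-0.0023,0.0048,-0.0177,0.022,0.03],
  [0.0158,-0.025,-0.0023,0.0048,-0.0177,0.022,0.03],
])

```text
time: 0.9
ee_pos: [0.2975, -0.3156, 0.211]
tcp_rot: [-0.004, 0.99, 0.121, -0.074]
ft_force: [1.8, -0.6, 0.1]
width: 0.0338
grip_force: 0.0
```

Request:
drive_tool([
  [0.0158,-0.025,-0.0023,0.0048,-0.0177,0.022,0.03],
  [0.0158,-0.025,-0.0023,0.0048,-0.0177,0.022,0.03],
  [0.0158,-0.025,-0.0023,0.0048,-0.0177,0.022,0.03],
  [0.0158,-0.025,-0.0023,0.0048,-0.0177,0.022,0.03],
  [0.0158,-0.025,-0.0023,0.0048,-0.0177,0.022,0.03],
  [0.0158,-0.025,-0.0023,0.0048,-0.0177,0.022,0.03],
  [0.0158,-0.025,-0.0023,0.0048,-0.0177,0.022,0.03],
  [0.0158,-0.025,-0.0023,0.0048,-0.0177,0.022,0.03],
])

```text
time: 1.7
ee_pos: [0.3907, -0.0977, 0.2084]
tcp_rot: [-0.008, 0.989, 0.032, -0.146]
ft_force: [0.3, 0.1, 0.7]
width: 0.0301
grip_force: 0.0
```

Request:
drive_tool([
  [0.0158,-0.025,-0.0023,0.0048,-0.0177,0.022,0.03],
  [0.0158,-0.025,-0.0023,0.0048,-0.0177,0.022,0.03],
  [0.0158,-0.025,-0.0023,0.0048,-0.0177,0.022,0.03],
  [0.0158,-0.025,-0.0023,0.0048,-0.0177,0.022,0.03],
  [0.0158,-0.025,-0.0023,0.0048,-0.0177,0.022,0.03],
  [0.0158,-0.025,-0.0023,0.0048,-0.0177,0.022,0.03],
  [0.0158,-0.025,-0.0023,0.0048,-0.0177,0.022,0.03],
  [0,0,0,0,0,0,0.03],
])

```text
time: 2.5
ee_pos: [0.5008, 0.0782, 0.187]
tcp_rot: [-0.011, 0.977, -0.044, -0.209]
ft_force: [0.9, -0.1, -0.4]
width: 0.0301
grip_force: 0.0
```

```bash
python3 - <<'E'
from h import *
st(); A=now(); k="L"; a=PAN[k][2]; l=-np.radians(25)
g=panpt(k,0,-.0815,.062)
rows(A,pose(g+[0,0,.14],a,l),1); rows(A,pose(g,a,l),7)
E
```

```text
Traceback (most recent call last):
  File "h.py", line 34, in st
    s=ctrl.sense(); print("t",round(s["time"],2),"p",s["ee_pos"].round(4),"q",s["joint_pos"].round(3),"F",s["ft_force"].round(1),"w",s["width"].round(4),s["grip_force"])
                                                                                                                                     ^^^^^^^^^^^^^^^^
AttributeError: 'float' object has no attribute 'round'
```

```bash
sed -i 's/s\["width"\].round(4)/round(s["width"],4)/' h.py; python3 - <<'E'
from h import *
st(); A=now(); k="L"; a=PAN[k][2]; l=-np.radians(25)
g=panpt(k,0,-.0815,.062)
U=rows(A,pose(g+[0,0,.14],a,l),2); rows(U,pose(g,a,l),6)
E
```

```text
t 2.5 p [0.5008 0.0782 0.187 ] q [0.016 0.329 1.343 0.05  1.888 1.683] F [ 0.9 -0.1 -0.4] w 0.0301 0.0
2 x [0.0067, -0.0116, -0.0018, 0.0032, -0.0076, 0.0114] step 0.014 0.8
6 x [0.0099, -0.0, 0.0211, 0.0, 0.0, -0.0] step 0.023 0.0
```

Request:
drive_tool([
  [0.0067,-0.0116,-0.0018,0.0032,-0.0076,0.0114,0.03],
  [0.0067,-0.0116,-0.0018,0.0032,-0.0076,0.0114,0.03],
  [0.012,0,0.025,0,0,0,0.03],
  [0.012,0,0.025,0,0,0,0.03],
  [0.012,0,0.025,0,0,0,0.03],
  [0.012,0,0.025,0,0,0,0.03],
  [0,0,0,0,0,0,0.03],
  [0,0,0,0,0,0,0.03],
])

```text
time: 3.3
ee_pos: [0.5175, 0.0968, 0.0766]
tcp_rot: [-0.012, 0.975, -0.057, -0.215]
ft_force: [0.4, 0.1, 0.9]
width: 0.0297
grip_force: 0.0
```

```bash
python3 - <<'E'
from h import *
st(); A=now(); k="L"; a=PAN[k][2]; l=-np.radians(25)
g=panpt(k,0,-.0815,.062)
rows(A,pose(g,a,l),1)
s=ctrl.snapshot("wrist"); cv2.imwrite("pics/w1.png",s["image"])
E
```

```text
t 3.3 p [0.5175 0.0968 0.0766] q [0.038 0.478 1.365 0.065 1.728 1.722] F [0.4 0.1 0.9] w 0.0297 0.0
1 x [0.0123, -0.003, 0.0293, -0.0003, -0.0023, -0.0021] step 0.032 0.2
```

View pics/w1.png

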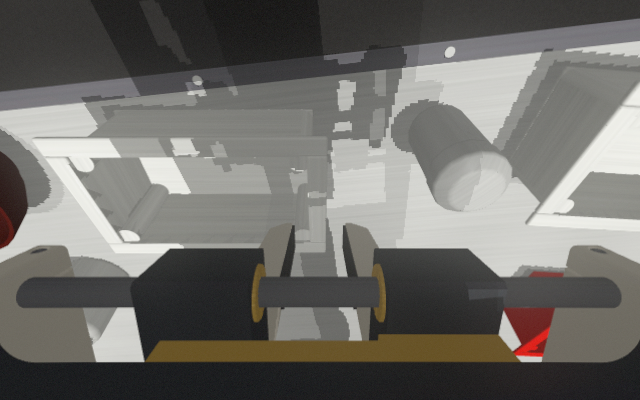

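The wrist view shows the short rim (columns 305–330) between the two fingers (290 and 347). I descend and close.

Request:
drive_tool([
  [0.006,-0.002,0.015,0,-0.002,-0.002,0.03],
  [0.006,-0.001,0.014,0,0,0,0.03],
  [0,0,0,0,0,0,0.03],
  [0,0,0,0,0,0,0.0],
  [0,0,0,0,0,0,0.0],
  [0,0,0,0,0,0,0.0],
  [0,0,0,0,0,0,0.0],
  [0,0,0,0,0,0,0.0],
])

```text
time: 4.15
ee_pos: [0.5176, 0.1002, 0.0454]
tcp_rot: [-0.013, 0.975, -0.056, -0.215]
ft_force: [0.6, -1.2, 0.4]
width: 0.0114
grip_force: 30.0
```

```bash
cat >> h.py <<'E'
def tiprow(k,deg,z0=0.):
    A=now(); P=np.linalg.inv(A)@np.r_[tipped(k,0,-.044,0,z0),1]; p=P[:3]; cx,cy,a=PAN[k]
    ax=A[:3,:3].T@np.array([np.sin(a),-np.cos(a),0]); w=ax*np.radians(deg); R=Ro.from_rotvec(w).as_matrix()
    d=p-R@p; print(deg,d.round(4).tolist(),w.round(4).tolist(),"pivot in tool",p.round(4))
E
python3 - <<'E'
from h import *
st(); A=now(); k="L"; a=PAN[k][2]; l=-np.radians(25)
rows(A,pose(panpt(k,0,-.0815,.062),a,l),1)
tiprow(k,4); 
E
```

```text
t 4.15 p [0.5176 0.1002 0.0454] q [0.043 0.512 1.38  0.067 1.678 1.722] F [ 0.6 -1.2  0.4] w 0.0114 29.999870359897614
1 x [-0.0006, 0.0003, 0.0009, -0.0005, -0.0027, 0.0001] step 0.001 0.2
4 [-0.004, -0.0, -0.0009] [-0.0, 0.0698, -0.0] pivot in tool [-0.0144 -0.0811  0.0567]
```

Request:
drive_tool([
  [-0.004,0,-0.0009,0,0.07,0,0.0],
  [-0.004,0,-0.0009,0,0.07,0,0.0],
  [-0.004,0,-0.0009,0,0.07,0,0.0],
  [-0.004,0,-0.0009,0,0.07,0,0.0],
  [0,0,0,0,0,0,0.0],
  [0,0,0,0,0,0,0.0],
  [0,0,0,0,0,0,0.0],
  [0,0,0,0,0,0,0.0],
])

```text
time: 4.95
ee_pos: [0.504, 0.1019, 0.0533]
tcp_rot: [-0.005, 0.995, -0.057, -0.078]
ft_force: [-0.4, 0.1, -1.5]
width: 0.0121
grip_force: 30.0
```

```bash
python3 - <<'E'
from h import *
st(); A=now(); k="L"; print(Ro.from_matrix(A[:3,:3].T@pose([0,0,0],PAN[k][2],-np.radians(25))[:3,:3]).as_rotvec(degrees=True).round(1))
tiprow(k,4)
s=ctrl.snapshot("scene"); cv2.imwrite("pics/s1.png",cv2.resize(s["image"][170:300,280:460],None,fx=3,fy=3))
P=cloud(s); 
E
```

```text
t 4.95 p [0.504  0.1019 0.0533] q [0.076 0.179 1.716 0.031 1.399 1.755] F [-0.4  0.1 -1.5] w 0.0121 30.017140209674835
[ -0.  -16.1  -0. ]
4 [-0.004, 0.0, -0.0009] [0.0, 0.0698, -0.0] pivot in tool [-0.0146 -0.081   0.0563]
```

View pics/s1.png

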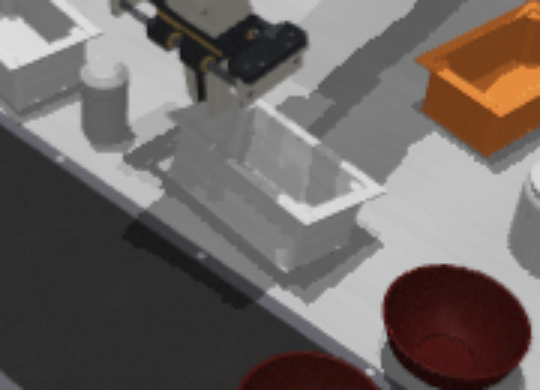

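The pan's far side is up about 16°, with its near edge still on the table. I continue.

Request:
drive_tool([
  [-0.004,0,-0.0008,0,0.07,0,0.0],
  [-0.004,0,-0.0009,0,0.07,0,0.0],
  [-0.004,0,-0.0008,0,0.07,0,0.0],
  [-0.004,0,-0.0009,0,0.07,0,0.0],
  [-0.004,0,-0.0008,0,0.07,0,0.0],
  [-0.004,0,-0.0009,0,0.07,0,0.0],
  [-0.004,0,-0.0009,0,0.07,0,0.0],
  [-0.004,0,-0.0009,0,0.07,0,0.0],
])

```text
time: 5.8
ee_pos: [0.4718, 0.1054, 0.0579]
tcp_rot: [0.011, 0.978, -0.057, 0.202]
ft_force: [-1.2, -1.6, 0.1]
width: 0.0127
grip_force: 30.0
```

```bash
python3 - <<'E'
from h import *
st(); A=now(); k="L"; print(Ro.from_matrix(A[:3,:3].T@pose([0,0,0],PAN[k][2],-np.radians(25))[:3,:3]).as_rotvec(degrees=True).round(1))
tiprow(k,4)
E
```

```text
t 5.8 p [0.4718 0.1054 0.0579] q [ 0.222 -0.503  2.366 -0.168  0.898  1.988] F [-1.2 -1.6  0.1] w 0.0127 30.016285479068756
[ -0.  -48.4  -0. ]
4 [-0.004, 0.0, -0.0009] [0.0001, 0.0698, -0.0] pivot in tool [-0.0146 -0.0812  0.0568]
```

Joint 3 is close to its limit at 48°, so I can't finish the tip with this grip. I set the pan down the same way and regrip farther out, with more pre-lean.

Request:
drive_tool([
  [0.0039,0,0.0011,0,-0.07,0,0.0],
  [0.0039,0,0.0011,0,-0.07,0,0.0],
  [0.0039,0,0.0011,0,-0.07,0,0.0],
  [0.0039,0,0.0011,0,-0.07,0,0.0],
  [0.0039,0,0.0011,0,-0.07,0,0.0],
  [0.0039,0,0.0011,0,-0.07,0,0.0],
  [0.0039,0,0.0011,0,-0.07,0,0.0],
  [0.0039,0,0.0011,0,-0.07,0,0.0],
])

```text
time: 6.6
ee_pos: [0.5035, 0.1016, 0.0534]
tcp_rot: [-0.005, 0.995, -0.057, -0.079]
ft_force: [0.5, -0.6, -2.6]
width: 0.0123
grip_force: 30.1
```

Request:
drive_tool([
  [0.0039,0,0.0011,0,-0.07,0,0.0],
  [0.0039,0,0.0011,0,-0.07,0,0.0],
  [0.0039,0,0.0011,0,-0.07,0,0.0],
  [0.0039,0,0.0011,0,-0.07,0,0.0],
  [0,0,0,0,0,0,0.0],
  [0,0,0,0,0,0,0.03],
  [0,0,0,0,0,0,0.03],
  [0,0,0,0,0,0,0.03],
])

```text
time: 7.4
ee_pos: [0.517, 0.1006, 0.0464]
tcp_rot: [-0.013, 0.975, -0.056, -0.214]
ft_force: [0.3, -1.0, 0.6]
width: 0.029
grip_force: 0.0
```

```bash
cat >> h.py <<'E'
def findpan(s,cx,cy,r=.14):
    """rim rectangle of a standing pan near (cx,cy): centre, yaw, from depth"""
    Q=cloud(s); m=(Q[...,2]>.055)&(Q[...,2]<.075)&(abs(Q[...,0]-cx)<r)&(abs(Q[...,1]-cy)<r); q=Q[m][:,:2].astype(np.float32)
    n,lab,sts,_=cv2.connectedComponentsWithStats(cv2.dilate(m.astype(np.uint8),np.ones((3,3)))); i=1+np.argmax(sts[1:,4])
    q=Q[m&(lab==i)][:,:2].astype(np.float32); (c,(w,h),ang)=cv2.minAreaRect(q)
    a=np.radians(ang if w<h else ang-90); a=(a+np.pi/2)%np.pi-np.pi/2; print("pan",np.round(c,4),np.round((w,h),4),"yaw",round(a,3)); return c,a
E
python3 - <<'E'
from h import *
st(); A=now(); s=ctrl.snapshot("top"); findpan(s,.534,.18,.11); findpan(s,.521,-.1535,.11)
k="L"; a=PAN[k][2]; l=-np.radians(35)
g=panpt(k,.02,-.0815,.064)
B=rows(A,pose(g+[.01,0,.035],a,l),4); rows(B,pose(g,a,l),2)
E
```

```text
t 7.4 p [0.517  0.1006 0.0464] q [0.044 0.509 1.382 0.067 1.678 1.722] F [ 0.3 -1.   0.6] w 0.029 0.0
pan [0.5467 0.2466] [0.1099 0.0541] yaw -1.567
pan [ 0.5211 -0.1534] [0.1768 0.1085] yaw -0.19
4 x [0.0015, -0.0001, -0.0113, -0.0001, -0.0445, 0.0002] step 0.011 2.6
2 x [0.006, 0.0006, 0.0172, -0.0, 0.0, -0.0] step 0.018 0.0
```

Request:
drive_tool([
  [0.0015,0,-0.0113,0,-0.0445,0,0.03],
  [0.0015,0,-0.0113,0,-0.0445,0,0.03],
  [0.0015,0,-0.0113,0,-0.0445,0,0.03],
  [0.0015,0,-0.0113,0,-0.0445,0,0.03],
  [0,0,0,0,0,0,0.03],
  [0,0,0,0,0,0,0.03],
  [0.006,0.0006,0.0172,0,0,0,0.03],
  [0.006,0.0006,0.0172,0,0,0,0.03],
])

```text
time: 8.25
ee_pos: [0.5338, 0.0975, 0.0476]
tcp_rot: [-0.018, 0.952, -0.055, -0.299]
ft_force: [-0.5, 1.0, -0.7]
width: 0.0301
grip_force: 0.0
```

```bash
python3 - <<'E'
from h import *
st(); A=now(); 
k="L"; a=PAN[k][2]; l=-np.radians(35)
rows(A,pose(panpt(k,.02,-.0815,.064),a,l),1)
tiprow(k,4); s=ctrl.snapshot("top"); P=cloud(s)
m=(abs(P[...,2]-.064)<.008)&(abs(P[...,1]-.19)<.11)&(abs(P[...,0]-.53)<.08); q=P[m]
for y in(.15,.2,.24): e=q[abs(q[:,1]-y)<.012]; print(y,e[:,0].min().round(4),e[:,0].max().round(4), "expected",(.534-.0124/.1078*0+ .115*(y-.18)-.054).round(4))
print(q[:,1].max())
E
```

```text
t 8.25 p [0.5338 0.0975 0.0476] q [0.026 0.739 1.121 0.085 1.885 1.713] F [-0.5  1.  -0.7] w 0.0301 0.0
1 x [-0.0006, -0.0005, -0.0006, -0.0005, -0.0018, 0.0008] step 0.001 0.1
4 [-0.0049, -0.0, -0.001] [-0.0001, 0.0698, -0.0] pivot in tool [-0.0163 -0.082   0.0696]Traceback (most recent call last):
  File "<stdin>", line 7, in <module>
    return umr_minimum(a, axis, None, out, keepdims, initial, where)
ValueError: zero-size array to reduction operation minimum which has no identity
```

Request:
drive_tool([
  [0,0,0,0,0,0,0.0],
  [0,0,0,0,0,0,0.0],
  [0,0,0,0,0,0,0.0],
  [0,0,0,0,0,0,0.0],
  [-0.0049,0,-0.001,0,0.07,0,0.0],
  [-0.0049,0,-0.001,0,0.07,0,0.0],
  [-0.0049,0,-0.001,0,0.07,0,0.0],
  [-0.0049,0,-0.001,0,0.07,0,0.0],
])

```text
time: 9.1
ee_pos: [0.5191, 0.0989, 0.0606]
tcp_rot: [-0.01, 0.985, -0.057, -0.163]
ft_force: [0.6, 0.5, -2.5]
width: 0.012
grip_force: 29.4
```

Request:
drive_tool([
  [-0.0049,0,-0.001,0,0.07,0,0.0],
  [-0.0049,0,-0.001,0,0.07,0,0.0],
  [-0.0049,0,-0.001,0,0.07,0,0.0],
  [-0.0049,0,-0.001,0,0.07,0,0.0],
  [-0.0049,0,-0.001,0,0.07,0,0.0],
  [-0.0049,0,-0.001,0,0.07,0,0.0],
  [-0.0049,0,-0.001,0,0.07,0,0.0],
  [-0.0049,0,-0.001,0,0.07,0,0.0],
])

```text
time: 9.9
ee_pos: [0.4809, 0.1033, 0.0719]
tcp_rot: [0.006, 0.992, -0.057, 0.115]
ft_force: [0.8, 0.4, -3.1]
width: 0.0122
grip_force: 29.9
```

```bash
python3 - <<'E'
from h import *
st(); A=now(); k="L"; print(Ro.from_matrix(A[:3,:3].T@pose([0,0,0],PAN[k][2],-np.radians(35))[:3,:3]).as_rotvec(degrees=True).round(1))
tiprow(k,4)
E
```

```text
t 9.9 p [0.4809 0.1033 0.0719] q [ 0.156 -0.309  2.156 -0.069  1.072  1.869] F [ 0.8  0.4 -3.1] w 0.0122 29.934240002185106
[ -0.  -48.2   0. ]
4 [-0.0049, 0.0, -0.001] [0.0, 0.0698, -0.0] pivot in tool [-0.0165 -0.0823  0.07  ]
```

Request:
drive_tool([
  [-0.0049,0,-0.0005,0,0.07,0,0.0],
  [-0.0049,0,-0.0005,0,0.07,0,0.0],
  [-0.0049,0,-0.0005,0,0.07,0,0.0],
  [0,0,0,0,0,0,0.0],
  [0,0,0,0,0,0,0.0],
  [0,0,0,0,0,0,0.0],
  [0,0,0,0,0,0,0.0],
  [0,0,0,0,0,0,0.0],
])

```text
time: 10.7
ee_pos: [0.4673, 0.1048, 0.069]
tcp_rot: [0.012, 0.975, -0.057, 0.216]
ft_force: [-0.6, -0.5, -1.9]
width: 0.012
grip_force: 30.0
```

```bash
python3 - <<'E'
from h import *
st(); A=now(); k="L"; print(Ro.from_matrix(A[:3,:3].T@pose([0,0,0],PAN[k][2],-np.radians(35))[:3,:3]).as_rotvec(degrees=True).round(1))
tiprow(k,4)
s=ctrl.snapshot("scene"); cv2.imwrite("pics/s2.png",cv2.resize(s["image"][170:300,280:460],None,fx=3,fy=3))
E
```

```text
t 10.7 p [0.4673 0.1048 0.069 ] q [ 0.234 -0.571  2.397 -0.184  0.911  2.004] F [-0.6 -0.5 -1.9] w 0.012 30.006830147467554
[ -0. -60.  -0.]
4 [-0.0048, 0.0, -0.001] [0.0001, 0.0698, -0.0] pivot in tool [-0.0169 -0.0824  0.0683]
```

View pics/s2.png

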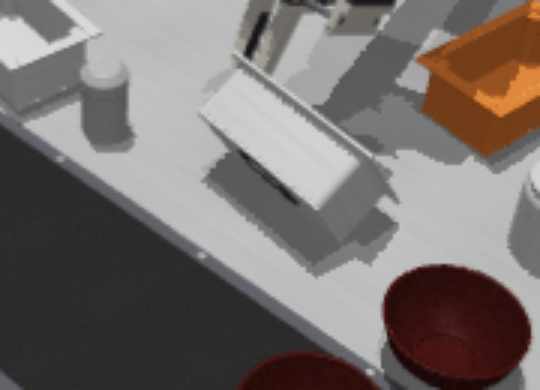

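The pan is at 60°, past its tipping point, and a black sliver shows under it at about (270,175). I nudge it a little further and release so that it goes over.

Request:
drive_tool([
  [-0.004,0,-0.0008,0,0.01,0,0.0],
  [-0.004,0,-0.0008,0,0.01,0,0.0],
  [0,0,0,0,0,0,0.0],
  [0,0,0,0,0,0,0.03],
  [0,0,0,0,0,0,0.03],
  [0,0,0,0,0,0,0.03],
  [0,0,0,0,0,0,0.03],
  [0,0,0,0,0,0,0.03],
])

```text
time: 11.55
ee_pos: [0.4589, 0.1059, 0.0668]
tcp_rot: [0.013, 0.972, -0.056, 0.227]
ft_force: [-0.1, -0.4, -0.5]
width: 0.0298
grip_force: 0.1
```

```bash
python3 - <<'E'
from h import *
st(); s=ctrl.snapshot("scene"); im=s["image"]; cv2.imwrite("pics/s3.png",cv2.resize(im[160:300,230:460],None,fx=3,fy=3)); np.save("s3.npy",s,allow_pickle=True)
E
```

```text
t 11.55 p [0.4589 0.1059 0.0668] q [ 0.251 -0.623  2.439 -0.202  0.904  2.029] F [-0.1 -0.4 -0.5] w 0.0298 0.0949421210680157
```

View pics/s3.png

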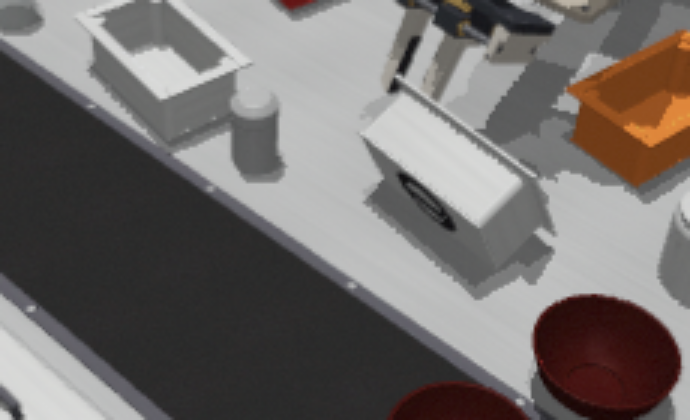

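The stamp (black ring with a bar, around (428,200)) is on the left pan. I check whether it really lies at 81°.

```bash
python3 - <<'E'
from h import *
s=np.load("s3.npy",allow_pickle=True).item(); P=cloud(s)
def fit(poly):
    m=np.zeros(P.shape[:2],np.uint8); cv2.fillPoly(m,[np.array([(230+x/3,160+y/3) for x,y in poly],int)],1); q=P[m>0]; c=np.median(q,0); q=q[np.abs(q-c).max(1)<.08]
    n=np.linalg.svd(q-q.mean(0))[2][2]; n*=np.sign(n[2]); print(q.mean(0).round(3),n.round(3),"from up",np.degrees(np.arccos(n[2])).round(1))
fit([(408,105),(510,185),(485,203),(378,133)])
q=P[160:270,300:430].reshape(-1,3); q=q[(abs(q[:,1]-.2)<.06)&(q[:,0]>.4)&(q[:,0]<.56)]; print(q[:,2].max())
E
```

```text
[0.495 0.184 0.092] [ 0.421 -0.071  0.904] from up 25.3
0.21316601298845503
```

Request:
drive_tool([
  [0,0,0,0,0,0,0.05],
  [0,0,0,0,0,0,0.05],
  [0,0,0,0,0,0,0.05],
  [0,0,0,0,0,0,0.05],
  [0,0,0,0,0,0,0.05],
  [0,0,0,0,0,0,0.05],
  [0,0,0,0,0,0,0.05],
  [0,0,0,0,0,0,0.05],
])

```text
time: 12.4
ee_pos: [0.4588, 0.1059, 0.0666]
tcp_rot: [0.013, 0.972, -0.056, 0.226]
ft_force: [0.1, 0.6, -0.5]
width: 0.05
grip_force: 0.1
```

```bash
cat >> h.py <<'E'
def tilt(s,cx,cy):
    """tilt from the up-facing far wall: points 80-110 mm high round (cx,cy) of a tipped pan"""
    P=cloud(s); q=P[(abs(P[...,0]-cx)<.04)&(abs(P[...,1]-cy)<.05)&(P[...,2]>.07)&(P[...,2]<.11)]
    n=np.linalg.svd(q-q.mean(0),full_matrices=False)[2][2]; n*=np.sign(n[2]); print("wall",len(q),q.mean(0).round(3),n.round(3),"tilt",(90-np.degrees(np.arccos(n[2]))).round(1),"yaw",np.arctan2(n[1],n[0]).round(3))
E
python3 - <<'E'
from h import *
st(); s=ctrl.snapshot("scene"); tilt(s,.495,.184); np.save("s4.npy",s,allow_pickle=True); tilt(np.load("s3.npy",allow_pickle=True).item(),.495,.184)
E
```

```text
t 12.4 p [0.4588 0.1059 0.0666] q [ 0.252 -0.623  2.439 -0.202  0.904  2.029] F [ 0.1  0.6 -0.5] w 0.05 0.12398863909766078
wall 784 [0.496 0.185 0.091] [ 0.439 -0.071  0.896] tilt 63.6 yaw -0.16
wall 791 [0.497 0.185 0.091] [ 0.446 -0.075  0.892] tilt 63.1 yaw -0.167
```

It's resting against the inner finger at 64°. I swing the fingers upright and out through the mouth, which lets the pan come down.

```bash
python3 - <<'E'
from h import *
A=now(); B=pose([.400,.108,.089],PAN["L"][2],0); rows(A,B,6)
E
```

```text
6 x [-0.0094, 0.0008, -0.0031, -0.0001, -0.0763, -0.0] step 0.01 4.4
```

Request:
drive_tool([
  [-0.0094,0.0008,-0.0031,0,-0.0763,0,0.05],
  [-0.0094,0.0008,-0.0031,0,-0.0763,0,0.05],
  [-0.0094,0.0008,-0.0031,0,-0.0763,0,0.05],
  [-0.0094,0.0008,-0.0031,0,-0.0763,0,0.05],
  [-0.0094,0.0008,-0.0031,0,-0.0763,0,0.05],
  [-0.0094,0.0008,-0.0031,0,-0.0763,0,0.05],
  [0,0,0,0,0,0,0.05],
  [0,0,0,0,0,0,0.05],
])

```text
time: 13.25
ee_pos: [0.4002, 0.1077, 0.0694]
tcp_rot: [-0.0, 0.998, -0.058, 0.001]
ft_force: [-0.9, 0.3, 0.6]
width: 0.05
grip_force: 0.0
```

```bash
python3 - <<'E'
from h import *
st(); s=ctrl.snapshot("scene"); tilt(s,.47,.184); np.save("s5.npy",s,allow_pickle=True); P=cloud(s)
q=P[(abs(P[...,0]-.46)<.06)&(abs(P[...,1]-.2)<.05)&(P[...,2]<.15)&(P[...,2]>.03)]; print(np.percentile(q[:,2],[50,90,99]))
im=s["image"][160:300,230:460]; cv2.imwrite("pics/s5.png",cv2.resize(im,None,fx=3,fy=3))
E
```

```text
t 13.25 p [0.4002 0.1077 0.0694] q [ 0.139 -0.295  2.13   0.     1.306  1.825] F [-0.9  0.3  0.6] w 0.05 0.0
wall 840 [0.471 0.185 0.09 ] [ 0.275 -0.045  0.96 ] tilt 73.8 yaw -0.163
[0.08857601 0.09663925 0.10679814]
```

View pics/s5.png

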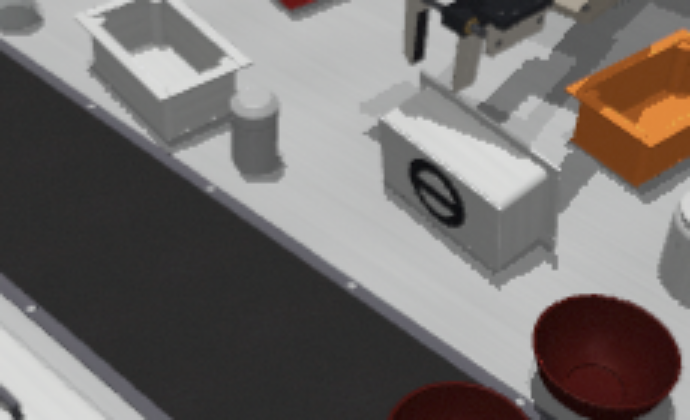

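The pan now lies on its side, with the ring-and-bar stamp facing the belt (ring centre around (437,192)), so the left pan is the stamped one. I measure how it lies so I can regrip its upper short rim.

```bash
python3 - <<'E'
from h import *
s=np.load("s5.npy",allow_pickle=True).item(); P=cloud(s)
R=(abs(P[...,0]-.48)<.08)&(abs(P[...,1]-.185)<.12)&(P[...,2]<.12)
# underside: points in front (large x), z 0.02-0.075
m=R&(P[...,2]>.02)&(P[...,2]<.07)&(P[...,0]>.478)&(P[...,0]<.525)&(P[...,1]<.25)&(P[...,1]>.11); q=P[m]
n=np.linalg.svd(q-q.mean(0),full_matrices=False)[2][2]; n*=np.sign(n[0]); print("under",len(q),q.mean(0).round(4),n.round(3),"resid",(abs((q-q.mean(0))@n)).mean().round(4))
print("yaw",np.arctan2(n[1],n[0]).round(3),"tilt",np.degrees(np.arctan2(n[0],-n[2])).round(1))
c=q.mean(0)
# line at z=0 : x at y=.185
e=c.copy(); t=-c[2]/n[2] if 0 else 0
y=.185; x0=c[0]-(n[1]*(y-c[1])+n[2]*(0-c[2]))/n[0]; print("near edge x at y=.185:",x0.round(4),"exp",panpt("L",-.044,0,0).round(4))
b=P[R&(abs((P-c)@n)<.004)&(P[...,2]>.03)&(P[...,2]<.075)]; print("body y",np.percentile(b[:,1],[0,1,99,100]).round(4))
f=P[R&(P[...,2]>.085)&(P[...,2]<.112)]; u=(f-c)@n; print("depth range along n",np.percentile(u,[0,1,5,50,99]).round(4)); fl=f[u<np.percentile(u,1)+.01]; print("flange y",fl[:,1].min(),fl[:,1].max(),"x",fl[:,0].min())
tt=P[R&(P[...,2]>.084)&(P[...,2]<.1)&((P-c)@n>-.055)&((P-c)@n<-.005)&(P[...,1]>.13)]; nn=np.linalg.svd(tt-tt.mean(0),full_matrices=False)[2][2]; print("top wall",nn.round(3),np.degrees(np.arcsin(abs(nn[2]))).round(1))
E
```

```text
under 420 [0.4943 0.1831 0.0457] [ 0.975 -0.16  -0.157] resid 0.001
yaw -0.163 tilt 80.8
near edge x at y=.185: 0.4872 exp [0.4903 0.185  0.    ]
body y [0.1046 0.1058 0.2585 0.2605]
depth range along n [-0.0956 -0.0825 -0.0744 -0.0394  0.0004]
flange y 0.0701681089768082 0.14772354706380553 x 0.4006112465813402
top wall [-0.151  0.018 -0.988] 81.3
```

```bash
sed -i 's/L=(0.534,0.180,-0.115)/L=(0.5304,0.1749,-0.163)/' h.py; python3 - <<'E'
from h import *
A=now(); k="L"; a=PAN[k][2]; l=np.radians(15); g=tipped(k,np.radians(81),.002,-.0815,.060); print(g)
B=rows(A,pose(g-[.035*np.cos(a),.035*np.sin(a),0],a,l),5); rows(B,pose(g,a,l),3)
E
```

```text
[0.42238229 0.11006969 0.05481973]
5 x [-0.0023, -0.0012, 0.0064, -0.0013, 0.0521, 0.0095] step 0.007 3.0
3 x [0.0113, -0.0, 0.003, 0.0, -0.0, 0.0] step 0.012 0.0
```

Request:
drive_tool([
  [-0.0023,-0.0012,0.0064,-0.0013,0.0521,0.0095,0.035],
  [-0.0023,-0.0012,0.0064,-0.0013,0.0521,0.0095,0.035],
  [-0.0023,-0.0012,0.0064,-0.0013,0.0521,0.0095,0.035],
  [-0.0023,-0.0012,0.0064,-0.0013,0.0521,0.0095,0.035],
  [-0.0023,-0.0012,0.0064,-0.0013,0.0521,0.0095,0.035],
  [0,0,0,0,0,0,0.035],
  [0,0,0,0,0,0,0.035],
  [0,0,0,0,0,0,0.035],
])

```text
time: 14.1
ee_pos: [0.3934, 0.1151, 0.0377]
tcp_rot: [0.01, 0.988, -0.08, 0.13]
ft_force: [-0.2, -0.3, -0.2]
width: 0.0352
grip_force: 0.0
```

```bash
python3 - <<'E'
from h import *
st(); A=now(); k="L"; a=PAN[k][2]; l=np.radians(15); g=tipped(k,np.radians(81),.002,-.0815,.060)
rows(A,pose(g,a,l),3)
s=ctrl.snapshot("wrist"); cv2.imwrite("pics/w2.png",s["image"])
P=cloud(s); q=P[(P[...,2]>.03)&(P[...,2]<.12)&(P[...,0]>.405)&(P[...,0]<.44)&(P[...,1]<.16)&(P[...,1]>.05)]
A=np.linalg.inv(A); u=q@A[:3,:3].T+A[:3,3]; h=np.histogram(u[:,1],np.arange(-.05,.05,.005)); print(list(zip(h[1].round(3),h[0])))
E
```

```text
t 14.1 p [0.3934 0.1151 0.0377] q [ 0.262 -0.578  2.415 -0.121  1.068  2.041] F [-0.2 -0.3 -0.2] w 0.0352 0.0
3 x [0.0109, 0.0001, 0.0034, -0.0004, 0.0002, 0.0001] step 0.011 0.0
[(np.float64(-0.05), np.int64(222)), (np.float64(-0.045), np.int64(237)), (np.float64(-0.04), np.int64(259)), (np.float64(-0.035), np.int64(271)), (np.float64(-0.03), np.int64(286)), (np.float64(-0.025), np.int64(312)), (np.float64(-0.02), np.int64(319)), (np.float64(-0.015), np.int64(338)), (np.float64(-0.01), np.int64(424)), (np.float64(-0.005), np.int64(346)), (np.float64(-0.0), np.int64(287)), (np.float64(0.005), np.int64(5)), (np.float64(0.01), np.int64(0)), (np.float64(0.015), np.int64(0)), (np.float64(0.02), np.int64(0)), (np.float64(0.025), np.int64(0)), (np.float64(0.03), np.int64(0)), (np.float64(0.035), np.int64(0)), (np.float64(0.04), np.int64(0))]
```

Request:
drive_tool([
  [0.0109,0,0.0034,0,0,0,0.035],
  [0.0109,0,0.0034,0,0,0,0.035],
  [0.0109,0,0.0034,0,0,0,0.035],
  [0,0,0,0,0,0,0.0],
  [0,0,0,0,0,0,0.0],
  [0,0,0,0,0,0,0.0],
  [0,0,0,0,0,0,0.0],
  [0,0,0,0,0,0,0.0],
])

```text
time: 14.95
ee_pos: [0.426, 0.1093, 0.0352]
tcp_rot: [0.01, 0.988, -0.08, 0.129]
ft_force: [-0.0, -1.4, 0.7]
width: 0.0127
grip_force: 30.0
```

```bash
python3 - <<'E'
from h import *
st(); tiprow("L",-4)
E
```

```text
t 14.95 p [0.426  0.1093 0.0352] q [ 0.222 -0.456  2.341 -0.114  1.017  2.003] F [-0.  -1.4  0.7] w 0.0127 30.000105500221252
-4 [0.0033, 0.0, -0.0025] [0.0, -0.0698, 0.0] pivot in tool [ 0.0377 -0.0816  0.0465]
```

Gripped. I rotate it back 56° in controlled rows.

Request:
drive_tool([
  [0.0033,0,-0.0025,0,-0.07,0,0.0],
  [0.0033,0,-0.0025,0,-0.07,0,0.0],
  [0.0033,0,-0.0025,0,-0.07,0,0.0],
  [0.0033,0,-0.0025,0,-0.07,0,0.0],
  [0.0033,0,-0.0025,0,-0.07,0,0.0],
  [0.0033,0,-0.0025,0,-0.07,0,0.0],
  [0.0033,0,-0.0025,0,-0.07,0,0.0],
  [0.0033,0,-0.0025,0,-0.07,0,0.0],
])

```text
time: 15.75
ee_pos: [0.4517, 0.1051, 0.0554]
tcp_rot: [-0.012, 0.985, -0.08, -0.15]
ft_force: [-1.1, -0.0, -3.1]
width: 0.0128
grip_force: 30.0
```

Request:
drive_tool([
  [0.0033,0,-0.0025,0,-0.07,0,0.0],
  [0.0033,0,-0.0025,0,-0.07,0,0.0],
  [0.0033,0,-0.0025,0,-0.07,0,0.0],
  [0.0033,0,-0.0025,0,-0.07,0,0.0],
  [0.0033,0,-0.0025,0,-0.07,0,0.0],
  [0.0033,0,-0.0025,0,-0.07,0,0.0],
  [0,0,0,0,0,0,0.0],
  [0,0,0,0,0,0,0.0],
])

```text
time: 16.55
ee_pos: [0.4756, 0.1011, 0.0586]
tcp_rot: [-0.029, 0.933, -0.076, -0.352]
ft_force: [-0.6, -0.5, -1.8]
width: 0.0129
grip_force: 30.0
```

```bash
python3 - <<'E'
from h import *
st(); tiprow("L",-4); print(np.degrees(Ro.from_matrix(pose([0,0,0],PAN["L"][2],0)[:3,:3].T@now()[:3,:3]).as_rotvec()).round(1))
s=ctrl.snapshot("scene"); P=cloud(s)
q=P[(abs(P[...,0]-.53)<.09)&(abs(P[...,1]-.2)<.05)&(P[...,2]<.13)&(P[...,2]>.02)]; print(np.percentile(q[:,2],[50,90,99]))
E
```

```text
t 16.55 p [0.4756 0.1011 0.0586] q [0.01  0.691 1.224 0.122 1.937 1.745] F [-0.6 -0.5 -1.8] w 0.0129 30.001570880413055
-4 [0.0033, 0.0, -0.0025] [-0.0, -0.0698, -0.0] pivot in tool [ 0.0372 -0.0817  0.0453]
[ -0.  -41.3   0. ]
[0.05629948 0.09359508 0.11995941]
```

Request:
drive_tool([
  [0.0033,0,-0.0025,0,-0.07,0,0.0],
  [0,0,0,0,0,0,0.0],
  [0,0,0,0,0,0,0.0],
  [0,0,0,0,0,0,0.035],
  [0,0,0,0,0,0,0.035],
  [0,0,0,0,0,0,0.035],
  [0,0,0,0,0,0,0.035],
  [0,0,0,0,0,0,0.035],
])

```text
time: 17.4
ee_pos: [0.4799, 0.1006, 0.0597]
tcp_rot: [-0.031, 0.92, -0.075, -0.383]
ft_force: [-0.9, 0.2, 0.2]
width: 0.0347
grip_force: 0.0
```

```bash
python3 - <<'E'
from h import *
st(); s=ctrl.snapshot("scene"); P=cloud(s)
q=P[(abs(P[...,0]-.53)<.09)&(abs(P[...,1]-.21)<.04)&(P[...,2]<.13)&(P[...,2]>.02)]; print(np.percentile(q[:,2],[50,90,99]))
findpan(s,.53,.2,.1)
A=now(); k="L"; a=PAN[k][2]; B=rows(A,pose(A[:3,3]+[0.,0,.14],a,-np.radians(35)),8)
k="R"; g=panpt(k,.02,-.0,0); g=panpt(k,.02,.0815,.064); a=PAN[k][2]
C=rows(B,pose(g+[0,0,.12],a,-np.radians(35)),8); D=rows(C,pose(g+[0,0,.04],a,-np.radians(35)),4); rows(D,pose(g,a,-np.radians(35)),3)
E
```

```text
t 17.4 p [0.4799 0.1006 0.0597] q [0.005 0.772 1.138 0.131 2.01  1.745] F [-0.9  0.2  0.2] w 0.0347 0.0
[0.05216638 0.06483175 0.12540602]
pan [0.5315 0.1837] [0.1584 0.1107] yaw -0.189
8 x [-0.0112, -0.0, -0.0109, -0.0, 0.0223, 0.0] step 0.016 1.3
8 x [0.012, 0.0202, -0.006, 0.0021, -0.0, 0.003] step 0.024 0.2
4 x [0.0115, 0.0, 0.0164, 0.0, 0.0, 0.0] step 0.02 0.0
3 x [0.0076, 0.0, 0.0109, 0.0, 0.0, 0.0] step 0.013 0.0
```

Request:
drive_tool([
  [-0.0112,0,-0.0109,0,0.0223,0,0.035],
  [-0.0112,0,-0.0109,0,0.0223,0,0.035],
  [-0.0112,0,-0.0109,0,0.0223,0,0.035],
  [-0.0112,0,-0.0109,0,0.0223,0,0.035],
  [-0.0112,0,-0.0109,0,0.0223,0,0.035],
  [-0.0112,0,-0.0109,0,0.0223,0,0.035],
  [-0.0112,0,-0.0109,0,0.0223,0,0.035],
  [-0.0112,0,-0.0109,0,0.0223,0,0.03],
])

```text
time: 18.25
ee_pos: [0.4689, 0.1022, 0.1844]
tcp_rot: [-0.025, 0.951, -0.078, -0.299]
ft_force: [-0.4, 0.2, 0.2]
width: 0.0315
grip_force: 0.0
```

Request:
drive_tool([
  [0.012,0.0202,-0.006,0.0021,0,0.003,0.03],
  [0.012,0.0202,-0.006,0.0021,0,0.003,0.03],
  [0.012,0.0202,-0.006,0.0021,0,0.003,0.03],
  [0.012,0.0202,-0.006,0.0021,0,0.003,0.03],
  [0.012,0.0202,-0.006,0.0021,0,0.003,0.03],
  [0.012,0.0202,-0.006,0.0021,0,0.003,0.03],
  [0.012,0.0202,-0.006,0.0021,0,0.003,0.03],
  [0.012,0.0202,-0.006,0.0021,0,0.003,0.03],
])

```text
time: 19.05
ee_pos: [0.5456, -0.0763, 0.1678]
tcp_rot: [-0.029, 0.949, -0.092, -0.3]
ft_force: [-0.4, -0.1, -0.2]
width: 0.0298
grip_force: 0.0
```

```bash
python3 - <<'E'
from h import *
st(); s=ctrl.snapshot("top"); findpan(s,.53,.18,.115)
A=now(); k="R"; g=panpt(k,.02,.0815,.064); a=PAN[k][2]; l=-np.radians(35)
D=rows(A,pose(g+[0,0,.04],a,l),5); rows(D,pose(g,a,l),2)
E
```

```text
t 19.05 p [ 0.5456 -0.0763  0.1678] q [-0.221  0.679  0.982 -0.018  2.091  1.538] F [-0.4 -0.1 -0.2] w 0.0298 0.0
pan [0.5277 0.1761] [0.1768 0.1084] yaw -0.189
5 x [0.0088, -0.0009, 0.013, -0.0002, 0.0001, -0.0007] step 0.016 0.0
2 x [0.0115, 0.0, 0.0164, 0.0, 0.0, 0.0] step 0.02 0.0
```

The left pan is flat again, within 8 mm of where it stood. Now the right pan.

Request:
drive_tool([
  [0.0088,-0.0009,0.013,0,0,0,0.03],
  [0.0088,-0.0009,0.013,0,0,0,0.03],
  [0.0088,-0.0009,0.013,0,0,0,0.03],
  [0.0088,-0.0009,0.013,0,0,0,0.03],
  [0.0088,-0.0009,0.013,0,0,-0.003,0.03],
  [0.0115,0,0.0164,0,0,0,0.03],
  [0,0,0,0,0,0,0.03],
  [0,0,0,0,0,0,0.03],
])

```text
time: 19.9
ee_pos: [0.5444, -0.0705, 0.0688]
tcp_rot: [-0.029, 0.949, -0.09, -0.3]
ft_force: [0.0, 0.1, 0.4]
width: 0.0304
grip_force: 0.0
```

```bash
python3 - <<'E'
from h import *
st(); A=now(); k="R"; g=panpt(k,.02,.0815,.064); a=PAN[k][2]; l=-np.radians(35)
rows(A,pose(g,a,l),1)
s=ctrl.snapshot("wrist"); P=cloud(s); q=P[(P[...,2]>.055)&(P[...,2]<.072)&(P[...,1]<-.04)&(P[...,1]>-.12)&(P[...,0]>.5)&(P[...,0]<.6)]
A=np.linalg.inv(A); u=q@A[:3,:3].T+A[:3,3]; u=u[(u[:,0]>.0)]; h=np.histogram(u[:,1],np.arange(-.03,.05,.005)); print([(x.round(3).item(),int(n)) for n,x in zip(*h)])
E
```

```text
t 19.9 p [ 0.5444 -0.0705  0.0688] q [-0.213  0.757  1.056 -0.013  1.942  1.545] F [0.  0.1 0.4] w 0.0304 0.0
1 x [0.0133, 0.0044, 0.0155, -0.0002, 0.0022, 0.0031] step 0.021 0.2
[(-0.03, 0), (-0.025, 0), (-0.02, 0), (-0.015, 0), (-0.01, 0), (-0.005, 155), (0.0, 398), (0.005, 419), (0.01, 262), (0.015, 224), (0.02, 197), (0.025, 151), (0.03, 150), (0.035, 151), (0.04, 70)]
```

Request:
drive_tool([
  [0,0.004,0,0,0,0.003,0.03],
  [0.0067,0,0.0078,0,0,0,0.03],
  [0.0067,0,0.0078,0,0,0,0.03],
  [0,0,0,0,0,0,0.0],
  [0,0,0,0,0,0,0.0],
  [0,0,0,0,0,0,0.0],
  [0,0,0,0,0,0,0.0],
  [0,0,0,0,0,0,0.0],
])

```text
time: 20.75
ee_pos: [0.5463, -0.0751, 0.049]
tcp_rot: [-0.029, 0.949, -0.091, -0.299]
ft_force: [-0.8, -2.1, -2.3]
width: 0.0108
grip_force: 30.0
```

```bash
python3 - <<'E'
from h import *
st(); tiprow("R",4); A=now(); k="R"; print((A[:3,3]-.019*A[:3,2]-panpt(k,.02,.0815,.064)).round(4))
E
```

```text
t 20.75 p [ 0.5463 -0.0751  0.049 ] q [-0.219  0.782  1.055 -0.016  1.915  1.544] F [-0.8 -2.1 -2.3] w 0.0108 29.99945193529129
4 [-0.005, -0.0, -0.0009] [0.0, 0.0698, -0.0] pivot in tool [-0.016   0.0818  0.071 ]
[0.0008 0.0002 0.0006]
```

Request:
drive_tool([
  [-0.005,0,-0.0008,0,0.07,0,0.0],
  [-0.005,0,-0.0008,0,0.07,0,0.0],
  [-0.005,0,-0.0008,0,0.07,0,0.0],
  [-0.005,0,-0.0008,0,0.07,0,0.0],
  [-0.005,0,-0.0008,0,0.07,0,0.0],
  [-0.005,0,-0.0008,0,0.07,0,0.0],
  [-0.005,0,-0.0008,0,0.07,0,0.0],
  [-0.005,0,-0.0008,0,0.07,0,0.0],
])

```text
time: 21.55
ee_pos: [0.5123, -0.0682, 0.0696]
tcp_rot: [-0.003, 0.995, -0.096, -0.024]
ft_force: [-0.2, 1.2, -2.6]
width: 0.0121
grip_force: 30.0
```

Request:
drive_tool([
  [-0.005,0,-0.0008,0,0.07,0,0.0],
  [-0.005,0,-0.0008,0,0.07,0,0.0],
  [-0.005,0,-0.0008,0,0.07,0,0.0],
  [-0.005,0,-0.0008,0,0.07,0,0.0],
  [0,0,0,0,0,0,0.0],
  [0,0,0,0,0,0,0.0],
  [0,0,0,0,0,0,0.0],
  [0,0,0,0,0,0,0.0],
])

```text
time: 22.35
ee_pos: [0.4933, -0.0648, 0.0715]
tcp_rot: [0.011, 0.989, -0.095, 0.113]
ft_force: [0.1, 1.6, -1.4]
width: 0.0122
grip_force: 30.0
```

```bash
python3 - <<'E'
from h import *
st(); tiprow("R",4); k="R"; A=now(); print(Ro.from_matrix(pose([0,0,0],PAN[k][2],-np.radians(35))[:3,:3].T@A[:3,:3]).as_rotvec(degrees=True).round(1))
E
```

```text
t 22.35 p [ 0.4933 -0.0648  0.0715] q [-0.243 -0.304  2.153  0.014  1.065  1.515] F [ 0.1  1.6 -1.4] w 0.0122 29.965591267682612
4 [-0.0049, 0.0, -0.001] [0.0, 0.0698, -0.0] pivot in tool [-0.016   0.0819  0.0697]
[ 0.  48.1  0. ]
```

Request:
drive_tool([
  [-0.0049,0,-0.0008,0,0.07,0,0.0],
  [-0.0049,0,-0.0008,0,0.07,0,0.0],
  [-0.0049,0,-0.0008,0,0.07,0,0.0],
  [-0.004,0,-0.0008,0,0.01,0,0.0],
  [-0.004,0,-0.0008,0,0.01,0,0.0],
  [0,0,0,0,0,0,0.0],
  [0,0,0,0,0,0,0.05],
  [0,0,0,0,0,0,0.05],
])

```text
time: 23.15
ee_pos: [0.4706, -0.0604, 0.0674]
tcp_rot: [0.022, 0.969, -0.093, 0.226]
ft_force: [-1.4, 1.2, 0.1]
width: 0.024
grip_force: 0.2
```

Request:
drive_tool([
  [0,0,0,0,0,0,0.05],
  [0,0,0,0,0,0,0.05],
  [-0.0094,0,-0.0031,0,-0.0763,0,0.05],
  [-0.0094,0,-0.0031,0,-0.0763,0,0.05],
  [-0.0094,0,-0.0031,0,-0.0763,0,0.05],
  [-0.0094,0,-0.0031,0,-0.0763,0,0.05],
  [-0.0094,0,-0.0031,0,-0.0763,0,0.05],
  [-0.0094,0,-0.0031,0,-0.0763,0,0.05],
])

```text
time: 23.95
ee_pos: [0.4125, -0.0491, 0.0704]
tcp_rot: [-0.0, 0.995, -0.096, -0.001]
ft_force: [-0.1, -0.1, -0.8]
width: 0.0499
grip_force: 0.0
```

Request:
drive_tool([
  [0,0,0,0,0,0,0.05],
  [0,0,0,0,0,0,0.05],
  [0,0,0,0,0,0,0.05],
  [0,0,0,0,0,0,0.05],
  [0,0,0,0,0,0,0.05],
  [0,0,0,0,0,0,0.05],
  [0,0,0,0,0,0,0.05],
  [0,0,0,0,0,0,0.05],
])

```text
time: 24.75
ee_pos: [0.4126, -0.049, 0.0702]
tcp_rot: [-0.0, 0.995, -0.096, 0.001]
ft_force: [-0.3, -0.0, -0.3]
width: 0.0505
grip_force: 0.0
```

```bash
cat > lie.py <<'E'
from h import *
def lie(s,cx,cy):
    P=cloud(s); R=(abs(P[...,0]-cx)<.08)&(abs(P[...,1]-cy)<.11)&(P[...,2]<.12)
    m=R&(P[...,2]>.02)&(P[...,2]<.07)&(abs(P[...,0]-(cx+.015))<.025)&(abs(P[...,1]-cy)<.06); q=P[m]
    for _ in range(3):
        c=np.median(q,0) if _==0 else q.mean(0); n=np.linalg.svd(q-c,full_matrices=False)[2][2]; n*=np.sign(n[0]); q=q[abs((q-c)@n)<.005]
    b=P[R&(abs((P-c)@n)<.004)&(P[...,2]>.03)&(P[...,2]<.075)]; y=np.percentile(b[:,1],[1,99]); ym=y.mean()
    x0=c[0]-(n[1]*(ym-c[1])-n[2]*c[2])/n[0]
    print(len(q),"tilt",np.degrees(np.arctan2(n[0],-n[2])).round(1),"yaw",np.arctan2(n[1],n[0]).round(3),"near mid",x0.round(4),ym.round(4),"body y",y.round(4))
if __name__=="__main__":
    st(); s=ctrl.snapshot("scene"); np.save("s6.npy",s,allow_pickle=True); lie(np.load("s5.npy",allow_pickle=True).item(),.48,.183); print("R exp",panpt("R",-.044,0,0)); lie(s,.475,-.145)
    cv2.imwrite("pics/s6.png",cv2.resize(s["image"][110:250,180:410],None,fx=3,fy=3))
E
python3 lie.py
```

```text
t 24.75 p [ 0.4126 -0.049   0.0702] q [-0.242 -0.293  2.127  0.     1.307  1.521] F [-0.3 -0.  -0.3] w 0.0505 0.0
358 tilt 80.8 yaw -0.161 near mid 0.4869 0.1821 body y [0.1058 0.2585]
R exp [ 0.47780852 -0.14510381  0.        ]
211 tilt 80.7 yaw -0.16 near mid 0.4759 -0.1429 body y [-0.2191 -0.0666]
```

View pics/s6.png

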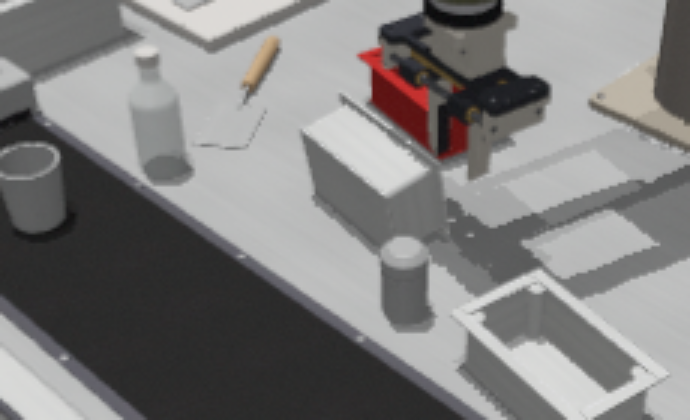

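The right pan lies at 80.7° and its underside (about (365,200)) is bare. I regrip its rim and set it back.

```bash
sed -i 's/R=(0.521,-0.1535,-0.192)/R=(0.5193,-0.1499,-0.16)/' h.py; python3 - <<'E'
from h import *
A=now(); k="R"; a=PAN[k][2]; l=np.radians(15); g=tipped(k,np.radians(81),.002,.0815,.060); print(g)
B=rows(A,pose(g-[.035*np.cos(a),.035*np.sin(a),0],a,l),5); rows(B,pose(g,a,l),3)
E
```

```text
[ 0.43744613 -0.05413602  0.05481973]
5 x [-0.0016, 0.0002, 0.0066, 0.0008, 0.0521, -0.0064] step 0.007 3.0
3 x [0.0113, -0.0, 0.003, 0.0, 0.0, -0.0] step 0.012 0.0
```

Request:
drive_tool([
  [-0.0016,0.0002,0.0066,0.0008,0.0521,-0.0064,0.035],
  [-0.0016,0.0002,0.0066,0.0008,0.0521,-0.0064,0.035],
  [-0.0016,0.0002,0.0066,0.0008,0.0521,-0.0064,0.035],
  [-0.0016,0.0002,0.0066,0.0008,0.0521,-0.0064,0.035],
  [-0.0016,0.0002,0.0066,0.0008,0.0521,-0.0064,0.035],
  [0,0,0,0,0,0,0.035],
  [0,0,0,0,0,0,0.035],
  [0,0,0,0,0,0,0.035],
])

```text
time: 25.6
ee_pos: [0.4089, -0.0494, 0.0376]
tcp_rot: [0.011, 0.988, -0.079, 0.13]
ft_force: [-0.0, 0.2, -0.1]
width: 0.035
grip_force: 0.0
```

```bash
python3 - <<'E'
from h import *
st(); A=now(); k="R"; a=PAN[k][2]; l=np.radians(15); g=tipped(k,np.radians(81),.002,.0815,.060)
rows(A,pose(g,a,l),3)
s=ctrl.snapshot("wrist"); P=cloud(s); q=P[(P[...,2]>.03)&(P[...,2]<.12)&(P[...,0]>.415)&(P[...,0]<.455)&(P[...,1]>-.11)&(P[...,1]<0)]
A=np.linalg.inv(A); u=q@A[:3,:3].T+A[:3,3]; h=np.histogram(u[:,1],np.arange(-.03,.05,.005)); print([(x.round(3).item(),int(n)) for n,x in zip(*h)])
E
```

```text
t 25.6 p [ 0.4089 -0.0494  0.0376] q [-0.273 -0.629  2.446  0.033  1.064  1.445] F [-0.   0.2 -0.1] w 0.035 0.0
3 x [0.0108, 0.0, 0.0033, 0.0001, -0.0001, -0.0001] step 0.011 0.0
[(-0.03, 32), (-0.025, 30), (-0.02, 1), (-0.015, 0), (-0.01, 93), (-0.005, 306), (0.0, 413), (0.005, 404), (0.01, 398), (0.015, 417), (0.02, 433), (0.025, 446), (0.03, 463), (0.035, 478), (0.04, 494)]
```

Centred. I advance, close, and rotate it back.

Request:
drive_tool([
  [0.0109,0,0.0034,0,0,0,0.035],
  [0.0109,0,0.0034,0,0,0,0.035],
  [0.0109,0,0.0034,0,0,0,0.035],
  [0,0,0,0,0,0,0.0],
  [0,0,0,0,0,0,0.0],
  [0,0,0,0,0,0,0.0],
  [0,0,0,0,0,0,0.0],
  [0,0,0,0,0,0,0.0],
])

```text
time: 26.45
ee_pos: [0.4414, -0.0546, 0.035]
tcp_rot: [0.01, 0.988, -0.079, 0.13]
ft_force: [-0.5, -0.5, 0.6]
width: 0.0128
grip_force: 30.0
```

```bash
python3 - <<'E'
from h import *
st(); tiprow("R",-4)
E
```

```text
t 26.45 p [ 0.4414 -0.0546  0.035 ] q [-0.262 -0.481  2.358  0.031  1.004  1.455] F [-0.5 -0.5  0.6] w 0.0128 30.000590980052948
-4 [0.0033, 0.0, -0.0025] [-0.0, -0.0698, -0.0] pivot in tool [0.0374 0.0817 0.0463]
```

Request:
drive_tool([
  [0.0033,0,-0.0025,0,-0.07,0,0.0],
  [0.0033,0,-0.0025,0,-0.07,0,0.0],
  [0.0033,0,-0.0025,0,-0.07,0,0.0],
  [0.0033,0,-0.0025,0,-0.07,0,0.0],
  [0.0033,0,-0.0025,0,-0.07,0,0.0],
  [0.0033,0,-0.0025,0,-0.07,0,0.0],
  [0.0033,0,-0.0025,0,-0.07,0,0.0],
  [0.0033,0,-0.0025,0,-0.07,0,0.0],
])

```text
time: 27.25
ee_pos: [0.467, -0.0585, 0.0552]
tcp_rot: [-0.012, 0.985, -0.079, -0.15]
ft_force: [-0.5, 0.5, -3.3]
width: 0.0125
grip_force: 30.0
```

Request:
drive_tool([
  [0.0033,0,-0.0025,0,-0.07,0,0.0],
  [0.0033,0,-0.0025,0,-0.07,0,0.0],
  [0.0033,0,-0.0025,0,-0.07,0,0.0],
  [0.0033,0,-0.0025,0,-0.07,0,0.0],
  [0.0033,0,-0.0025,0,-0.07,0,0.0],
  [0.0033,0,-0.0025,0,-0.07,0,0.0],
  [0,0,0,0,0,0,0.0],
  [0,0,0,0,0,0,0.0],
])

```text
time: 28.05
ee_pos: [0.4911, -0.0626, 0.0584]
tcp_rot: [-0.028, 0.933, -0.075, -0.351]
ft_force: [-0.2, -0.8, -2.2]
width: 0.0128
grip_force: 30.0
```

Request:
drive_tool([
  [0,0,0,0,0,0,0.0],
  [0,0,0,0,0,0,0.022],
  [0,0,0,0,0,0,0.022],
  [0,0,0,0,0,0,0.022],
  [0,0,0,0,0,0,0.022],
  [0,0,0,0,0,0,0.022],
  [0,0,0,0,0,0,0.022],
  [0,0,0,0,0,0,0.022],
])

```text
time: 28.85
ee_pos: [0.4912, -0.0625, 0.0596]
tcp_rot: [-0.028, 0.933, -0.075, -0.35]
ft_force: [-0.1, -0.3, -0.4]
width: 0.022
grip_force: 0.0
```

```bash
python3 - <<'E'
from h import *
st(); s=ctrl.snapshot("scene"); P=cloud(s)
q=P[(abs(P[...,0]-.52)<.09)&(abs(P[...,1]+.17)<.05)&(P[...,2]<.13)&(P[...,2]>.02)]; print(np.percentile(q[:,2],[50,90,99]))
findpan(s,.52,-.15,.11)
A=now(); R=A.copy(); R[2,3]+=.14; rows(A,R,7)
E
```

```text
t 28.85 p [ 0.4912 -0.0625  0.0596] q [-0.206  0.74   1.149 -0.033  1.971  1.523] F [-0.1 -0.3 -0.4] w 0.022 0.0
[0.04535325 0.06517495 0.06674296]
pan [ 0.5643 -0.1532] [0.1753 0.0295] yaw -0.104
7 x [-0.0132, -0.0, -0.0151, -0.0, 0.0, -0.0] step 0.02 0.0
```

Both pans are flat. I lift off and go behind the stamped left pan with the fingers spread, tips leaning forward so they push low on its near wall.

Request:
drive_tool([
  [-0.0132,0,-0.0151,0,0,0,0.022],
  [-0.0132,0,-0.0151,0,0,0,0.022],
  [-0.0132,0,-0.0151,0,0,0,0.022],
  [-0.0132,0,-0.0151,0,0,0,0.022],
  [-0.0132,0,-0.0151,0,0,0,0.022],
  [-0.0132,0,-0.0151,0,0,0,0.022],
  [-0.0132,0,-0.0151,0,0,0,0.022],
  [0,0,0,0,0,0,0.022],
])

```text
time: 29.7
ee_pos: [0.4931, -0.063, 0.2048]
tcp_rot: [-0.028, 0.935, -0.075, -0.347]
ft_force: [0.4, -0.1, 0.6]
width: 0.0219
grip_force: 0.0
```

```bash
python3 - <<'E'
from h import *
st(); A=now(); a=-.011; l=np.radians(18); s=ctrl.snapshot("top"); findpan(s,.521,-.15,.115)
def tp(p): M=pose([0,0,0],a,l); M[:3,3]=p; return M
B=rows(A,tp([.425,.176,.15]),14); rows(B,tp([.435,.176,.022]),7)
E
```

```text
t 29.7 p [ 0.4931 -0.063   0.2048] q [-0.206  0.606  1.063 -0.037  2.183  1.515] F [ 0.4 -0.1  0.6] w 0.0219 0.0
pan [ 0.5123 -0.2028] [0.0649 0.1089] yaw 1.461
14 x [-0.0055, -0.0165, 0.0057, -0.0022, 0.0731, -0.0109] step 0.018 4.2
7 x [-0.0043, -0.0, 0.0178, -0.0, -0.0, -0.0] step 0.018 0.0
```

Request:
drive_tool([
  [-0.0055,-0.0165,0.0057,-0.0022,0.0731,-0.0109,0.09],
  [-0.0055,-0.0165,0.0057,-0.0022,0.0731,-0.0109,0.09],
  [-0.0055,-0.0165,0.0057,-0.0022,0.0731,-0.0109,0.09],
  [-0.0055,-0.0165,0.0057,-0.0022,0.0731,-0.0109,0.09],
  [-0.0055,-0.0165,0.0057,-0.0022,0.0731,-0.0109,0.09],
  [-0.0055,-0.0165,0.0057,-0.0022,0.0731,-0.0109,0.09],
  [-0.0055,-0.0165,0.0057,-0.0022,0.0731,-0.0109,0.09],
  [-0.0055,-0.0165,0.0057,-0.0022,0.0731,-0.0109,0.09],
])

```text
time: 30.55
ee_pos: [0.4486, 0.0767, 0.1802]
tcp_rot: [-0.012, 0.997, -0.036, -0.064]
ft_force: [-0.1, 0.7, 1.2]
width: 0.0815
grip_force: 0.0
```

Request:
drive_tool([
  [-0.0055,-0.0165,0.0057,-0.0022,0.0731,-0.0109,0.09],
  [-0.0055,-0.0165,0.0057,-0.0022,0.0731,-0.0109,0.09],
  [-0.0055,-0.0165,0.0057,-0.0022,0.0731,-0.0109,0.09],
  [-0.0055,-0.0165,0.0057,-0.0022,0.0731,-0.0109,0.09],
  [-0.0055,-0.0165,0.0057,-0.0022,0.0731,-0.0109,0.09],
  [-0.0055,-0.0165,0.0057,-0.0022,0.0731,-0.0109,0.09],
  [0,0,0,0,0,0,0.09],
  [0,0,0,0,0,0,0.09],
])

```text
time: 31.35
ee_pos: [0.4221, 0.1771, 0.1463]
tcp_rot: [0.0, 0.988, -0.005, 0.152]
ft_force: [-0.2, 0.2, 0.6]
width: 0.0899
grip_force: 0.0
```

```bash
python3 - <<'E'
from h import *
st(); A=now(); a=-.011; l=np.radians(18); s=ctrl.snapshot("top"); findpan(s,.521,-.15,.115); findpan(s,.53,.176,.115)
def tp(p): M=pose([0,0,0],a,l); M[:3,3]=p; return M
B=rows(A,tp([.435,.176,.022]),7); rows(B,tp([.654,.1745,.022]),14)
E
```

```text
t 31.35 p [0.4221 0.1771 0.1463] q [ 0.385 -0.573  2.218 -0.123  1.216  1.992] F [-0.2  0.2  0.6] w 0.0899 0.0
pan [ 0.5204 -0.1472] [0.1768 0.1086] yaw -0.138
pan [0.5275 0.1759] [0.1762 0.1084] yaw -0.191
7 x [-0.0037, 0.0002, 0.0175, -0.0002, 0.0012, 0.0002] step 0.018 0.1
14 x [0.0149, -0.0001, 0.0048, -0.0, -0.0, -0.0] step 0.016 0.0
```

The right pan ended 6 mm and 3° from where it stood. I lower the fingers and push the stamped pan.

Request:
drive_tool([
  [-0.0037,0,0.0175,0,0,0,0.09],
  [-0.0037,0,0.0175,0,0,0,0.09],
  [-0.0037,0,0.0175,0,0,0,0.09],
  [-0.0037,0,0.0175,0,0,0,0.09],
  [-0.0037,0,0.0175,0,0,0,0.09],
  [-0.0037,0,0.0175,0,0,0,0.09],
  [-0.0037,0,0.0175,0,0,0,0.09],
  [0,0,0,0,0,0,0.09],
])

```text
time: 32.2
ee_pos: [0.4343, 0.1751, 0.0197]
tcp_rot: [0.001, 0.989, -0.007, 0.15]
ft_force: [0.1, -0.1, -0.9]
width: 0.0905
grip_force: 0.0
```

Request:
drive_tool([
  [0.011,0,0.0036,0,0,0,0.09],
  [0.011,0,0.0036,0,0,0,0.09],
  [0.011,0,0.0036,0,0,0,0.09],
  [0.011,0,0.0036,0,0,0,0.09],
  [0.011,0,0.0036,0,0,0,0.09],
  [0.011,0,0.0036,0,0,0,0.09],
  [0.011,0,0.0036,0,0,0,0.09],
  [0.011,0,0.0036,0,0,0,0.09],
])

```text
time: 33.0
ee_pos: [0.5291, 0.1752, 0.0223]
tcp_rot: [0.0, 0.988, -0.006, 0.153]
ft_force: [-2.6, 0.1, 1.2]
width: 0.0899
grip_force: 1.0
```

```bash
python3 - <<'E'
from h import *
st(); A=now(); a=-.011; l=np.radians(18); s=ctrl.snapshot("top"); findpan(s,.57,.176,.115)
def tp(p): M=pose([0,0,0],a,l); M[:3,3]=p; return M
rows(A,tp([.654,.1745,.022]),10)
E
```

```text
t 33.0 p [0.5291 0.1752 0.0223] q [ 0.292 -0.099  2.094 -0.118  0.857  1.94 ] F [-2.6  0.1  1.2] w 0.0899 0.99532067659311
pan [0.5832 0.1833] [0.1773 0.1002] yaw -0.004
10 x [0.0119, -0.0001, 0.0038, -0.0001, 0.0008, -0.0002] step 0.012 0.0
```

Request:
drive_tool([
  [0.0119,0,0.0038,0,0,0,0.09],
  [0.0119,0,0.0038,0,0,0,0.09],
  [0.0119,0,0.0038,0,0,0,0.09],
  [0.0119,0,0.0038,0,0,0,0.09],
  [0.0119,0,0.0038,0,0,0,0.09],
  [0.0119,0,0.0038,0,0,0,0.09],
  [0.0119,0,0.0038,0,0,0,0.09],
  [0.009,0,0.003,0,0,0,0.09],
])

```text
time: 33.85
ee_pos: [0.6258, 0.1742, 0.0216]
tcp_rot: [0.0, 0.988, -0.006, 0.153]
ft_force: [-1.5, -0.5, 0.7]
width: 0.0898
grip_force: 1.0
```

```bash
python3 - <<'E'
from h import *
st(); A=now(); a=-.011; l=np.radians(18); s=ctrl.snapshot("top"); c,w=findpan(s,.65,.176,.115)
def tp(p): M=pose([0,0,0],a,l); M[:3,3]=p; return M
rows(A,tp([.655,.1745,.022]),5)
E
```

```text
t 33.85 p [0.6258 0.1742 0.0216] q [ 0.238  0.144  1.848 -0.098  0.854  1.874] F [-1.5 -0.5  0.7] w 0.0898 0.9773683967068791
pan [0.6836 0.182 ] [0.1777 0.0873] yaw -0.005
5 x [0.0056, -0.0001, 0.0017, -0.0001, 0.0015, -0.0003] step 0.006 0.1
```

Request:
drive_tool([
  [0.008,0,0.0026,0,0,0,0.09],
  [0.007,0,0.0023,0,0,0,0.09],
  [0.006,0,0.002,0,0,0,0.09],
  [0.005,0,0.0016,0,0,0,0.09],
  [0.004,0,0.0013,0,0,0,0.09],
  [0,0,0,0,0,0,0.09],
  [-0.01,0,-0.0032,0,0,0,0.09],
  [-0.012,0,-0.004,0,0,0,0.09],
])

```text
time: 34.7
ee_pos: [0.6326, 0.1747, 0.0208]
tcp_rot: [0.0, 0.988, -0.006, 0.153]
ft_force: [-0.3, -1.1, -0.7]
width: 0.0899
grip_force: 0.0
```

Request:
drive_tool([
  [-0.012,0,-0.02,0,0,0,0.09],
  [-0.012,0,-0.03,0,0,0,0.09],
  [-0.012,0,-0.03,0,0,0,0.09],
  [-0.012,0,-0.03,0,0,0,0.09],
  [-0.02,0,-0.03,0,0,0,0.09],
  [-0.02,0,-0.03,0,0,0,0.09],
  [-0.02,0,-0.02,0,0,0,0.09],
  [0,0,0,0,0,0,0.09],
])

```text
time: 35.5
ee_pos: [0.4718, 0.1771, 0.172]
tcp_rot: [-0.001, 0.988, -0.005, 0.155]
ft_force: [-0.3, 0.8, 0.2]
width: 0.0898
grip_force: 0.0
```

```bash
python3 - <<'E'
from h import *
st(); s=ctrl.snapshot("top"); findpan(s,.70,.176,.115); findpan(s,.52,-.15,.115); s=ctrl.snapshot("scene"); findpan(s,.70,.176,.115)
im=s["image"]; cv2.imwrite("pics/end.png",im)
E
```

```text
t 35.5 p [0.4718 0.1771 0.172 ] q [ 0.338 -0.445  2.086 -0.109  1.208  1.943] F [-0.3  0.8  0.2] w 0.0898 0.0
pan [0.705  0.1823] [0.1775 0.1084] yaw -0.011
pan [ 0.5203 -0.1469] [0.1764 0.1088] yaw -0.136
pan [0.7092 0.1796] [0.1771 0.1106] yaw -0.01
```

View pics/end.png

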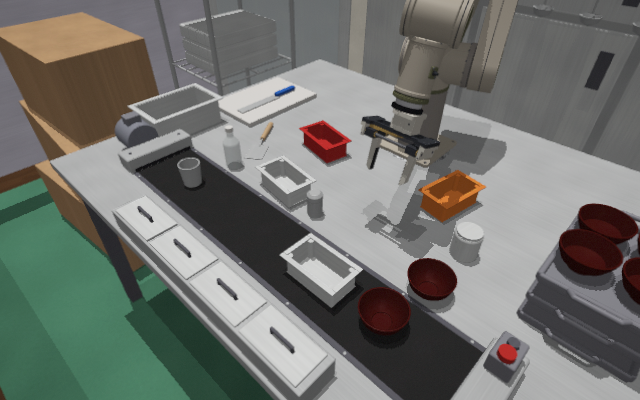

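The stamped pan stands mid-belt at (320,268), aligned with it. The other pan (285,180), the shaker (315,202), the bowls and everything else are in their places, and the gripper is clear. I hand in.

```bash
python3 -c "
from rig import ctrl
print(ctrl.hand_in())"
```

```text
the job is handed in; nothing more can be done
None
```

The stamped pan was the left one: it now stands flat mid-belt, long side along the belt, and the right pan was bare underneath and stands within about 7 mm and 3° of where it began; handed in at about 35.6 s on the robot's clock, no verdict returned.

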